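# Dust off the specimen and refocus the inspection microscope with its coaxial knobs

## Robot

A 7-joint arm with a two-finger parallel gripper is mounted at the origin on the work surface. World frame = base frame: x ahead of the robot, y to its left, z up, the work surface at z = 0. Lengths are in m, angles in degrees, forces in N, time in s.
With the tool pointing down it reaches from about 0.425 to 0.95 m from the base axis. Payload 4.7 kg.
Tool frame: the origin (TCP) lies midway between the tips of the shut fingers; the grasp point (between the pads) lies 19 mm behind it (r.pinch_z is the z of the grasp point in the tool frame, in m); z points along the fingers, y is the line along which they close (so a half turn about z gives the same grasp; the last joint's range is limited). The gripper opens to 85 mm and grips with 20 to 120 N. Pads are 22 mm wide; open, the fingers measure 114 mm over their backs; the gripper's body (76 mm by 85 mm) begins 54 mm behind the grasp point. The pads swing forward as they close: fully open they stand 13 mm farther back than shut.
Start: joints at [65.266, 26.849, -2.785, 87.806, 1.381, 65.374, -4.715], TCP at [0.265, -0.621, 0.231] pointing down, gripper open.
Joint ranges: [-148.3, 148.3], [-19.14, 114.17], [-79.39, 73.82], [5.75, 140.21], [-59.74, 239.74], [12.07, 113.84], [-152.46, 152.46]. Speed limits (degrees/s): [147.25, 147.25, 180, 180, 180, 180, 180].

## Interface

Orientations are given as a 3x3 rotation matrix whose columns are the frame's x, y, z axes.
In Python, from bench import r gives the robot as it stands.
- The arm moves only by the shell command python3 inch.py 'ROWS' [FORCE]. ROWS is a JSON list of rows, 1 to 12 of them, each of 7 numbers: the finger opening in m, then dx, dy, dz in m, then a rotation vector rx, ry, rz in degrees; each row is the pose to reach, as a shift and turn from the pose commanded when the command began, along the tool's axes at that moment; what a row does not reach only later rows make up. A row lasts 1/10 s, in which the tool goes at most 0.05 m and 8.59 degrees, less where a joint would pass 70% of its speed; a pose out of reach is approached as far as the arm can. The fingers move at their own pace and stop on an object; FORCE is the grip in N (left out, the last holds). Time passes only in rows, so rows that do not move let the fingers close. It prints the time, the measured TCP pose, the force, the opening and the grip force at its end.
- r.read_state(): the state, without advancing time (a new reading comes with each control period).
- r.get_image(name): name is "scene" or "top" or "wrist"; returns a dict with "color" (480x640x3 uint8, blue, green, red), "vfov" (degrees; the focal length in pixels is half the picture's height over the tangent of half this angle, whatever the lens; pixels are square), "cx", "cy" (the principal point, pixels), "k1" (the pictures are not rectified: a ray, as slopes to the right and down, at radius r is drawn at 1 + k1 r^2 times it, then the intrinsics apply), "extrinsics" (4x4, takes a point from camera to world coordinates). Camera axes: x right, y up, looking along -z (the intrinsics and any distortion apply to the point x, -y, -z); pixel columns grow to the right and rows downward; lengths in m; the calibration is good to about 2 mm. A picture is of the moment at which its call begins. There is no depth.
- r.job_done(): hands the job in; it is judged then, once.
The state is a dict: "t": time; "joint_positions": joint angles; "joint_velocities": joint speeds; "tau": joint torques, N m; "ee_pos": TCP position; "ee_rot": TCP orientation; "ft_force": force on the tool from outside, world axes, zero at the start; "wrist_torque": the same for the moment, N m; "width": finger opening in m; "gripper_force": force on a finger pad.
Only numpy, scipy, OpenCV 4.12 (cv2) and the standard library are available. Lean on these libraries where they do the work, as an engineer would, in place of code of your own. Each camera call takes 0.05 s, during which the arm holds its last target. There are 200 camera calls.

## Task

Blow the dust off the specimen: press the cap of the duster can clamped in the inspection stand fully down and let it spring back up. Then, on the remote focus pod, turn the wide lower (coarse) knob until its pointer lines up with the raised index bar, without turning the small (fine) knob on top. Last, turn the fine knob until its pointer lines up with the same bar, leaving the coarse knob where you set it and everything loose on the table where it stands.

Things in the scene. Friction and masses are not known exactly. Their poses are not given: they have to be found in the camera images.
- pod: Remote focus pod, fixed to the table: grey box 170 (x) x 140 (y) x 60 mm high with a coaxial pair of black knobs standing upright on its top. Origin: centre of the underside, exactly under the vertical knob axis; z up.
- index (a point): Inner end, 50 mm from the knob axis on the pod's -x side, of the raised white index bar on the pod's top (7 mm wide, from 50 to 70 mm off the axis, top 68 mm above the table).
- stud (a point): Top centre of a fixed steel stud on the pod: 24 mm diameter, top 95 mm above the table, 58 mm from the knob axis at 2.3 rad counter-clockwise from the pod's +x. A finger beside the coarse knob cannot pass there.
- coarse (a joint): Angle (rad) of the coarse knob, counter-clockwise positive from above; 0 = pointer at the index bar. Starts at 0.8 to 2.5. Stops at -0.9 and 3.0, none at 0. The wide lower knob: ribbed black barrel 60 mm diameter, 69 to 94 mm above the table, over a skirt 76 mm diameter, 62 to 69 mm above it. Stays where left; friction 0.06 N m.
- fine (a joint): Angle (rad) of the fine knob, counter-clockwise positive from above; 0 = pointer at the index bar. Starts at -2.0 to -0.6. Stops at -2.6 and 0.9, none at 0. The small upper knob on the same axis: ribbed black, 34 mm diameter, 95 to 120 mm above the table. Stays where left; friction 0.035 N m. Turns independently of the coarse knob.
- coarse_tip (a point): Tip of the coarse knob's pointer, a white nib on its skirt: 46 mm from the axis, 66 mm above the table.
- fine_tip (a point): Outer end of the fine knob's pointer, a white ridge (5 mm wide) on its top face from the centre to one edge: 17 mm from the axis, 123.5 mm above the table.
- stand: Inspection stand, fixed to the table: dark steel baseplate 200 x 110 x 12 mm carrying a white duster can (54 mm diameter, upright, clamped). Origin under the can's axis, z up. Behind the can (stand +x, 85 mm off) are a round specimen stage and a small black video microscope on a steel post, up to 162 mm above the table.
- cap_top (a point): Centre of the top face of the clamped can's white nozzle cap, 34 mm diameter, 178 mm above the table when up.
- cap (a joint): How far (m) the nozzle cap is pressed down: 0 = up, 0.008 = fully down at its stop. Spring: 1.5 N to start, 5.5 N fully down; springs back when let go.
- bottle: Loose bystander: amber bottle 44 mm diameter, 130 mm tall, upright; origin under its centre.
- eyepiece: Loose bystander: black eyepiece 44 mm diameter, 64 mm tall, standing behind the pod; origin under its centre.
- objective: Loose bystander: steel objective lens 36 mm diameter, 70 mm tall, standing in front of the pod; origin under its centre.
- dish: Loose bystander: clear closed dish 90 mm diameter, 16 mm tall; origin under its centre.
- slidebox: Loose bystander: grey slide box 100 x 85 x 35 mm; origin under its centre.
- driver: Loose bystander: screwdriver 170 mm long, lying along its own x.
- spare: Loose bystander: spare white can 52 mm diameter, 170 mm tall, not clamped, not to be used; origin under its centre.

How it is judged (in metres and radians):
On the way, in this order (a step that is already met when the one before it is completed fails the run):
1. the duster cap is pressed down, at least 6 mm (value of joint cap above 0.006 m), for 0.1 s.
2. the cap has sprung back up (value of joint cap below 0.001 m), for 0.1 s.
3. the coarse pointer is at the index bar (within 0.15 rad) and the fine knob has not been turned (value of joint coarse between -0.15 and 0.15 rad and distance of fine_tip from where it was at the start of the episode below 0.003 m), for 0.2 s.
4. the fine pointer is at the index bar (within 0.15 rad), the coarse one still there (value of joint fine between -0.15 and 0.15 rad and value of joint coarse between -0.15 and 0.15 rad), for 0.2 s.
At the end, for the whole second after the job is handed in: Both pointers at the index bar (coarse and fine angle each within 0.15 rad of 0), knobs at rest, the duster cap up again (within 1 mm), and the loose things within 25 mm of where they stood (all of step 4 and value of joint cap below 0.001 m and velocity of joint coarse between -0.05 and 0.05 rad/s and velocity of joint fine between -0.05 and 0.05 rad/s); the robot touches nothing.
It fails at once if the fine knob is off its starting angle (pointer tip moved over 3.5 mm, 0.2 rad) while the coarse knob is more than 0.2 rad from the index (distance of fine_tip from where it was at the start of the episode above 0.0035 m and not (value of joint coarse between -0.2 and 0.2 rad)).
It fails at once if a loose bystander is shifted by more than 25 mm (distance of any of bottle, eyepiece, objective, dish, slidebox, driver, spare from where it was at the start of the episode above 0.025 m).
It also fails if it takes over 72 s, if anything falls off the work surface, if the arm or the gripper's body presses on something with over 40 N, if the wrist force passes 120 N, or if a joint passes its speed limit or range.

## Working session

There is one attempt and no reset: what is moved stays moved. The work goes in short steps, Python scripts to look and compute and a shell command to move; the robot and the scene stay as the last step left them, time stands still between calls to the robot, and variables do not carry over. Pictures are saved under pics/ and viewed, at most 10 in all, crops included, and the job is handed in when it is done.

```bash
ls; mkdir -p pics; cat > h.py <<'E'
import numpy as np, cv2
from bench import r
def ray(im,u,v):
    f=im["color"].shape[0]/2/np.tan(np.radians(im["vfov"])/2)
    K=np.array([[f,0,im["cx"]],[0,f,im["cy"]],[0,0,1.]])
    p=cv2.undistortPoints(np.array([[[u,v]]],float),K,np.array([im["k1"],0,0,0,0.]))[0,0]
    # exact inverse of 1+k1 r^2 (iterative in cv2)
    E=np.array(im["extrinsics"]); d=E[:3,:3]@np.array([p[0],-p[1],-1.]); return E[:3,3],d
def plane(im,u,v,z):
    o,d=ray(im,u,v); return o+d*(z-o[2])/d[2]
def proj(im,P):
    f=im["color"].shape[0]/2/np.tan(np.radians(im["vfov"])/2)
    E=np.array(im["extrinsics"]); c=E[:3,:3].T@(np.array(P)-E[:3,3]); x,y=c[0]/-c[2],-c[1]/-c[2]
    s=1+im["k1"]*(x*x+y*y); return im["cx"]+f*x*s, im["cy"]+f*y*s
E
python3 - <<'E'
from h import *
for n in ("top","scene"):
    im=r.get_image(n); cv2.imwrite(f"pics/{n}0.png",im["color"]); print(n,im["vfov"],im["k1"],np.round(im["extrinsics"],3).tolist())
    np.save(f"pics/{n}0.npy",im,allow_pickle=True)
s=r.read_state(); print(np.round(s["ee_rot"],3).tolist(),s["width"],s["t"],r.pinch_z)
E
```

```text
bench.py
inch.py
pics
top 51.62984529556741 0.023572378811042533 [[-0.007, 0.999, -0.05, 0.517], [-1.0, -0.008, -0.03, -0.005], [-0.03, 0.05, 0.998, 1.241], [0.0, 0.0, 0.0, 1.0]]
scene 52.2640505139704 -0.08247896721677493 [[0.796, -0.445, 0.409, 1.068], [0.605, 0.579, -0.547, -0.644], [0.006, 0.683, 0.731, 1.01], [0.0, 0.0, 0.0, 1.0]]
[[0.92, 0.392, -0.001], [0.392, -0.92, 0.002], [-0.0, -0.002, -1.0]] 0.08496102578084683 0.1 -0.0187
```

View pics/top0.png

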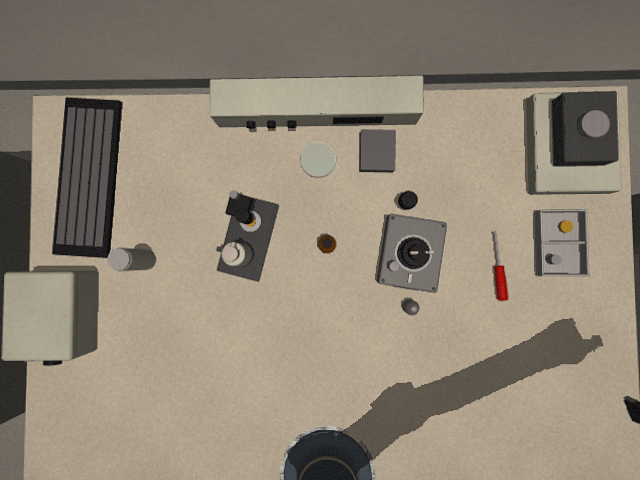

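View pics/scene0.png

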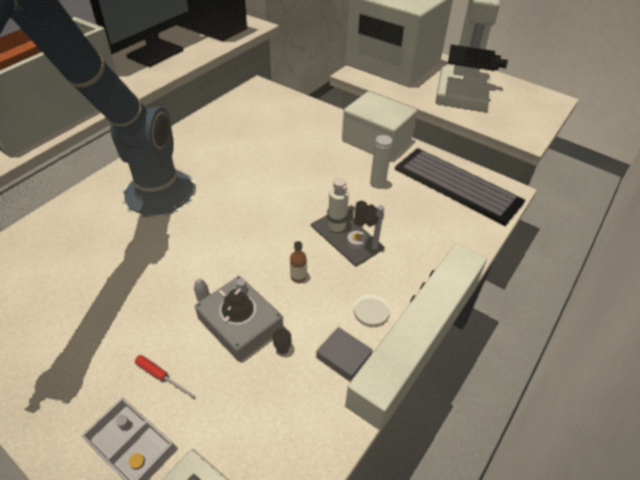

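The top view shows the pod near px (413,253), the can near (235,254), the bottle at (326,243), the objective at (411,307), and the eyepiece at (407,200). Next I'll enlarge the pod and can.

```bash
python3 - <<'E'
from h import *
im=np.load("pics/top0.npy",allow_pickle=True).item(); sc=np.load("pics/scene0.npy",allow_pickle=True).item()
c=im["color"]
a=cv2.resize(c[205:305,365:465],(400,400),interpolation=cv2.INTER_CUBIC)
b=cv2.resize(c[205:305,205:305],(400,400),interpolation=cv2.INTER_CUBIC)
cv2.imwrite("pics/crop1.png",np.hstack([a,b]))
print(plane(im,411,253,.12),plane(im,233,254,.178), plane(im,326,243,.13))
E
```

```text
[ 0.53528536 -0.19240269  0.12      ] [0.53488913 0.19824609 0.178     ] [ 0.55882969 -0.00191985  0.13      ]
```

View pics/crop1.png

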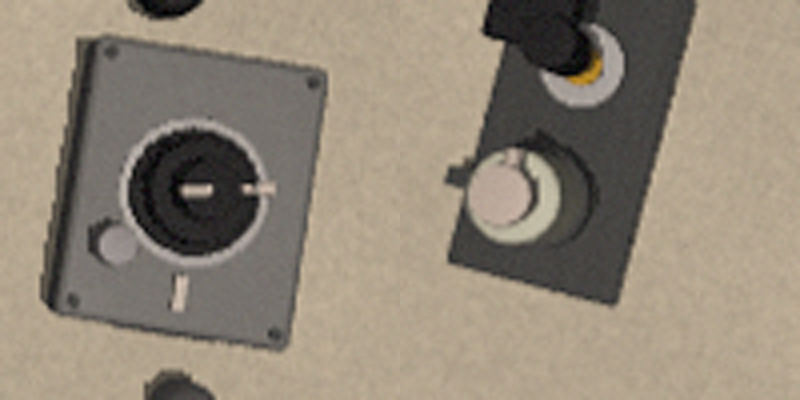

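The left crop shows the pod's corner screws at (111,50), (313,82), (275,334) and (72,300). The index bar runs (182,277)–(178,310), the coarse nib tip is at about (274,189), the fine ridge runs (180,191)–(212,188), and the stud is at (117,243). In the right crop the cap top centre is at about (500,194).

```bash
python3 - <<'E'
from h import *
im=np.load("pics/top0.npy",allow_pickle=True).item(); sc=np.load("pics/scene0.npy",allow_pickle=True).item()
P=lambda x,y,z,ox=365:plane(im,(x+.5)/4-.5+ox,(y+.5)/4-.5+205,z)
S=np.array([P(*q,.06)for q in[(111,50),(313,82),(275,334),(72,300)]]);c=S.mean(0);print("centre",c,"skirt",P(194,192,.065))
ang=lambda v:np.degrees(np.arctan2(v[1],v[0]))
for k in range(4):print(ang(S[(k+1)%4]-S[k]),np.linalg.norm(S[(k+1)%4]-S[k]))
i0,i1=P(182,277,.068),P(178,310,.068)
print("idx",np.linalg.norm(i0-c),ang(i0-c),ang(i1-c),np.linalg.norm((i1-c)[:2]))
s=P(117,243,.095);print("stud",s-c,ang(s-c),np.linalg.norm((s-c)[:2]))
t=P(274,189,.066);print("coarse",ang(t-c),np.linalg.norm(t-c))
f0,f1=P(180,191,.1235),P(212,188,.1235);print("fine",ang(f1-f0),f0,f1,ang(f1-c),np.linalg.norm((f1-c)[:2]))
cap=P(100,194,.178,205);print("cap",cap)
# second views
g=sc["color"]
for n,p in(("cap",cap),("finetop",[c[0],c[1],.1235])):print(n,proj(sc,p))
for n,q,z in(("eye",(407,200),.064),("obj",(411,307),.07),("bot",(326,242),.13),("driver",(503,285),.01)):print(n,plane(im,*q,z))
cv2.imwrite("pics/crop2.png",np.hstack([cv2.resize(g[255:355,185:285],(400,400),interpolation=cv2.INTER_CUBIC),cv2.resize(g[165:265,300:400],(400,400),interpolation=cv2.INTER_CUBIC)]))
E
```

```text
centre [ 0.53765776 -0.20657656  0.06      ] skirt [ 0.53703053 -0.20659262  0.065     ]
-99.64707990023572 0.12014044395966189
170.39744235163536 0.15040671712184708
80.19122532151735 0.12021232664858329
-9.629719050642878 0.15006742709166196
idx 0.05171584048583355 170.61445185037118 171.0371229059584 0.07052379848099057
stud [-0.03008038  0.04948036  0.035     ] 121.29649112064757 0.05790625940580319
coarse -89.01499324117783 0.0468756401118974
fine -85.00459667140002 [ 0.53664715 -0.18878557  0.1235    ] [ 0.53820217 -0.20657605  0.1235    ] 0.053707554074779215 0.0005444174014468152
cap [0.53682529 0.20554446 0.178     ]
cap (np.float64(339.39049143745126), np.float64(181.40700844125158))
finetop (np.float64(234.8108834303825), np.float64(293.3228470335003))
eye [ 0.66180615 -0.19441279  0.064     ]
obj [ 0.41029743 -0.19860164  0.07      ]
bot [ 0.56107172 -0.00193774  0.13      ]
driver [ 0.45766033 -0.43183235  0.01      ]
```

View pics/crop2.png

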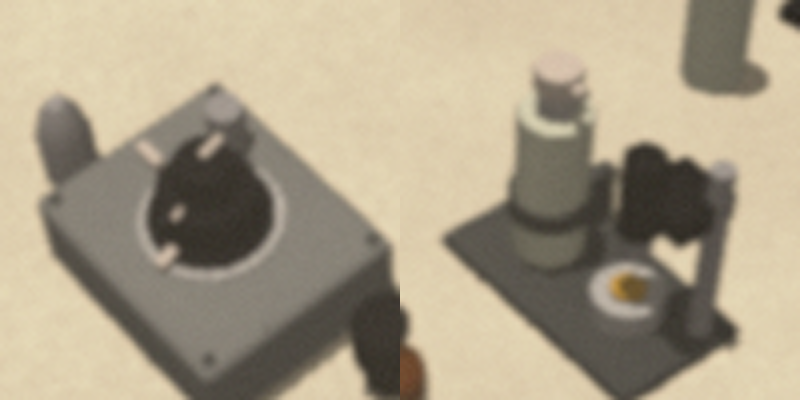

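The scene view agrees: the cap projects within 1 px of where it appears, and the fine ridge points to +y.

- **Pod:** yaw is -9.5° and the axis is at (0.5375, -0.2066).
- **Coarse:** about +100°, so it needs about 100° clockwise.
- **Fine:** about -75.5°, so it needs about 75° counter-clockwise.

First I'll work out the moves to the cap.

```bash
cat > go.py <<'E'
import sys
from h import *
from scipy.spatial.transform import Rotation as Ro
# usage: x y z yaw_of_tool_y(deg)
x,y,z,yaw=map(float,sys.argv[1:5]); s=r.read_state(); R=np.array(s["ee_rot"]); a=np.radians(yaw)
Y=np.array([np.cos(a),np.sin(a),0]);Z=np.array([0,0,-1.]);T=np.c_[np.cross(Y,Z),Y,Z]
print("d",np.round(R.T@(np.array([x,y,z])-s["ee_pos"]),4),"rot",np.round(Ro.from_matrix(R.T@T).as_rotvec(degrees=True),2),"rows>=",np.linalg.norm(np.array([x,y,z])-s["ee_pos"])/.05)
print("pos",np.round(s["ee_pos"],4),"yaw",np.degrees(np.arctan2(R[1,1],R[0,1])),"ft",np.round(s["ft_force"],1),"j7",round(float(s["joint_positions"][6]),1),"w",s["width"],"t",s["t"])
E
python3 go.py 0.5 -0.2 0.23 -30; python3 go.py 0.537 0.2055 0.2 -0
```

```text
d [ 0.3816 -0.2944  0.0009] rot [-1.000e-01 -3.000e-02 -3.692e+01] rows>= 9.639194784640939
pos [ 0.2644 -0.6205  0.2304] yaw -66.91849492868862 ft [-0.9 -0.6 -0.4] j7 -4.7 w 0.08496102578084683 t 0.1
d [ 0.5746 -0.6529  0.0315] rot [-9.000e-02 -6.000e-02 -6.692e+01] rows>= 17.40613727493927
pos [ 0.2644 -0.6205  0.2304] yaw -66.91849492868862 ft [-0.9 -0.6 -0.4] j7 -4.7 w 0.08496102578084683 t 0.1
```

```bash
python3 inch.py '[[0,0.38,-0.294,0,0,0,-37],[0,0.38,-0.294,0,0,0,-37],[0,0.38,-0.294,0,0,0,-37],[0,0.38,-0.294,0,0,0,-37],[0,0.38,-0.294,0,0,0,-37],[0,0.38,-0.294,0,0,0,-37],[0,0.38,-0.294,0,0,0,-37],[0,0.38,-0.294,0,0,0,-37],[0,0.38,-0.294,0,0,0,-37],[0,0.38,-0.294,0,0,0,-37],[0,0.38,-0.294,0,0,0,-37],[0,0.38,-0.294,0,0,0,-37]]' 30; python3 go.py 0.537 0.2055 0.2 0
```

```text
t: 1.3
ee_pos: [0.4989, -0.2011, 0.231]
ee_rot: [[0.497, 0.868, -0.001], [0.868, -0.497, -0.0], [-0.001, -0.001, -1.0]]
ft_force: [-0.8, -0.4, -0.1]
width: 0.0001
gripper_force: 0.0
d [ 0.3717 -0.1691  0.0309] rot [-5.000e-02  2.000e-02 -2.983e+01] rows>= 8.190868264077679
pos [ 0.4989 -0.2011  0.231 ] yaw -29.82540188886244 ft [-0.8 -0.4 -0.1] j7 -18.9 w 9.068857912763185e-05 t 1.3
```

```bash
python3 inch.py '[[0,0.372,-0.169,0.031,0,0,-30],[0,0.372,-0.169,0.031,0,0,-30],[0,0.372,-0.169,0.031,0,0,-30],[0,0.372,-0.169,0.031,0,0,-30],[0,0.372,-0.169,0.031,0,0,-30],[0,0.372,-0.169,0.031,0,0,-30],[0,0.372,-0.169,0.031,0,0,-30],[0,0.372,-0.169,0.031,0,0,-30],[0,0.372,-0.169,0.031,0,0,-30],[0,0.372,-0.169,0.031,0,0,-30],[0,0.372,-0.169,0.031,0,0,-30]]'; python3 go.py 0.537 0.2055 0.168 0
```

```text
t: 2.4
ee_pos: [0.5386, 0.2022, 0.1998]
ee_rot: [[0.002, 1.0, -0.001], [1.0, -0.002, -0.002], [-0.002, -0.001, -1.0]]
ft_force: [0.1, -0.2, 0.4]
width: -0.0002
gripper_force: 0.0
d [ 0.0034 -0.0016  0.0318] rot [-0.04  0.13 -0.12] rows>= 0.6393968747003043
pos [0.5386 0.2022 0.1998] yaw -0.11926292691413247 ft [ 0.1 -0.2  0.4] j7 -38.9 w -0.0001645326227202825 t 2.4
```

```bash
python3 inch.py '[[0,0.003,-0.001,0.01,0,0,0],[0,0.003,-0.001,0.02,0,0,0],[0,0.003,-0.001,0.026,0,0,0],[0,0.003,-0.001,0.029,0,0,0],[0,0.003,-0.001,0.031,0,0,0],[0,0.003,-0.001,0.032,0,0,0],[0,0.003,-0.001,0.032,0,0,0],[0,0.003,-0.001,0.032,0,0,0]]'
```

```text
t: 3.2
ee_pos: [0.5372, 0.2065, 0.17]
ee_rot: [[-0.0, 1.0, 0.0], [1.0, 0.0, -0.003], [-0.003, 0.0, -1.0]]
ft_force: [-3.7, -6.3, 12.8]
width: 0.0003
gripper_force: 6.5
```

The tool stopped at z = 0.170 with 12.8 N, so the cap is at its stop. Next: hold briefly, then lift.

```bash
python3 inch.py '[[0,0,0,0,0,0,0],[0,0,0,0,0,0,0],[0,0,0,-0.03,0,0,0],[0,0,0,-0.05,0,0,0],[0,0,0,-0.05,0,0,0],[0,0,0,-0.05,0,0,0]]'
python3 - <<'E'
from h import *
im=r.get_image("wrist");sc=r.get_image("scene")
cv2.imwrite("pics/cap2.png",np.hstack([cv2.resize(im["color"],(400,300)),cv2.resize(sc["color"][165:240,300:400],(400,300))]))
E
python3 go.py 0.5375 -0.2066 0.22 82.5
```

```text
t: 3.8
ee_pos: [0.5368, 0.2081, 0.2179]
ee_rot: [[-0.001, 1.0, 0.0], [1.0, 0.001, -0.0], [-0.0, 0.0, -1.0]]
ft_force: [-0.0, -0.0, -0.5]
width: 0.0001
gripper_force: 0.0
d [-0.4143  0.0006 -0.0027] rot [-1.400e-01 -5.000e-02 -8.242e+01] rows>= 8.286325103475946
pos [0.5363 0.2077 0.2169] yaw 0.07829938715464321 ft [ 0.2 -1.  -0.2] j7 -38.6 w 4.047912651834587e-05 t 3.9
```

View pics/cap2.png

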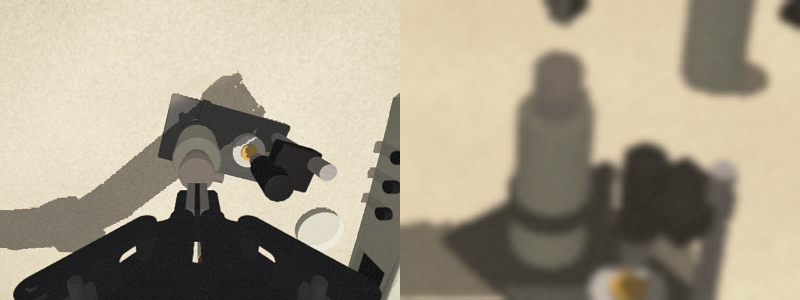

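The cap is up again: its top in the scene crop is at the same row as before. Moving to the pod with the gripper opening.

```bash
python3 inch.py '[[0.085,-0.414,0.001,0,0,0,-82.4],[0.085,-0.414,0.001,0,0,0,-82.4],[0.085,-0.414,0.001,0,0,0,-82.4],[0.085,-0.414,0.001,0,0,0,-82.4],[0.085,-0.414,0.001,0,0,0,-82.4],[0.085,-0.414,0.001,0,0,0,-82.4],[0.085,-0.414,0.001,0,0,0,-82.4],[0.085,-0.414,0.001,0,0,0,-82.4],[0.085,-0.414,0.001,0,0,0,-82.4],[0.085,-0.414,0.001,0,0,0,-82.4],[0.085,-0.414,0.001,0,0,0,-82.4],[0.085,-0.414,0.001,0,0,0,-82.4]]'; python3 go.py 0.5375 -0.2066 0.072 82.5
```

```text
t: 5.1
ee_pos: [0.5383, -0.2048, 0.2174]
ee_rot: [[-0.991, 0.133, -0.001], [0.133, 0.991, 0.002], [0.001, 0.001, -1.0]]
ft_force: [0.2, 0.2, -0.1]
width: 0.0852
gripper_force: 0.0
d [ 0.0003 -0.0021  0.1454] rot [ 0.08 -0.08 -0.12] rows>= 2.909171822363875
pos [ 0.5383 -0.2048  0.2174] yaw 82.37910370532333 ft [ 0.2  0.2 -0.1] j7 80.8 w 0.08515462417317705 t 5.1
```

```bash
python3 inch.py '[[0.085,0,-0.002,0.04,0,0,0],[0.085,0,-0.002,0.08,0,0,0],[0.085,0,-0.002,0.11,0,0,0],[0.085,0,-0.002,0.13,0,0,0],[0.085,0,-0.002,0.145,0,0,0],[0.085,0,-0.002,0.145,0,0,0],[0.085,0,-0.002,0.145,0,0,0]]'; python3 go.py 0.5375 -0.2066 0.072 82.5
```

```text
t: 5.8
ee_pos: [0.5391, -0.2071, 0.074]
ee_rot: [[-0.991, 0.13, 0.001], [0.13, 0.991, -0.0], [-0.001, -0.0, -1.0]]
ft_force: [0.4, 0.4, 0.7]
width: 0.0854
gripper_force: 0.0
d [0.0016 0.0003 0.002 ] rot [-0.    0.06  0.01] rows>= 0.05120579739496125
pos [ 0.5391 -0.2071  0.074 ] yaw 82.50546700031445 ft [0.4 0.4 0.7] j7 73.4 w 0.08537420503855171 t 5.8
```

```bash
python3 inch.py '[[0.085,0.0015,0,0.003,0,0,0],[0.05,0.0015,0,0.003,0,0,0],[0.05,0.0015,0,0.003,0,0,0],[0.05,0.0015,0,0.003,0,0,0],[0.05,0.0015,0,0.003,0,0,0],[0.05,0.0015,0,0.003,0,0,0]]' 25; python3 go.py 0.5375 -0.2066 0.070 82.5
```

```text
t: 6.4
ee_pos: [0.5373, -0.2071, 0.0713]
ee_rot: [[-0.991, 0.131, 0.001], [0.131, 0.991, 0.0], [-0.001, 0.0, -1.0]]
ft_force: [-1.5, 2.1, 7.1]
width: 0.0589
gripper_force: 26.9
d [-0.0001  0.0005  0.0013] rot [ 0.01  0.05 -0.02] rows>= 0.0279197958648903
pos [ 0.5373 -0.2071  0.0713] yaw 82.47907388745621 ft [-1.5  2.1  7.1] j7 73.3 w 0.05892539901151218 t 6.4
```

Gripped at 59 mm with small forces. Turning clockwise 50° first.

```bash
python3 inch.py '[[0.05,0,0,0,0,0,8],[0.05,0,0,0,0,0,16],[0.05,0,0,0,0,0,24],[0.05,0,0,0,0,0,32],[0.05,0,0,0,0,0,40],[0.05,0,0,0,0,0,50],[0.05,0,0,0,0,0,50],[0.05,0,0,0,0,0,50]]'; python3 go.py 0.5375 -0.2066 0.070 -18
python3 - <<'E'
from h import *
im=r.get_image("wrist");sc=r.get_image("scene")
cv2.imwrite("pics/p1.png",np.hstack([cv2.resize(im["color"],(400,300)),cv2.resize(sc["color"][255:330,185:285],(400,300))]))
E
```

```text
t: 7.2
ee_pos: [0.5373, -0.2071, 0.0713]
ee_rot: [[-0.539, 0.843, 0.001], [0.843, 0.539, -0.0], [-0.001, 0.0, -1.0]]
ft_force: [-1.8, 2.6, 6.8]
width: 0.0593
gripper_force: 27.1
d [0.0003 0.0004 0.0013] rot [4.000e-02 3.000e-02 5.059e+01] rows>= 0.027930520063642578
pos [ 0.5373 -0.2071  0.0713] yaw 32.591399468953405 ft [-1.8  2.6  6.8] j7 31.2 w 0.05926779054831511 t 7.2
```

View pics/p1.png

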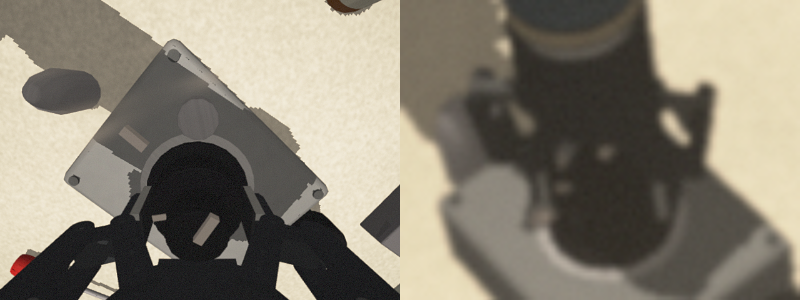

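In the wrist view the fine ridge at (207,228) still points about 60° clockwise-up of the index direction, so it hasn't turned. Finishing the turn.

```bash
python3 inch.py '[[0.05,0,0,0,0,0,8],[0.05,0,0,0,0,0,16],[0.05,0,0,0,0,0,24],[0.05,0,0,0,0,0,32],[0.05,0,0,0,0,0,40],[0.05,0,0,0,0,0,46],[0.05,0,0,0,0,0,50.5],[0.05,0,0,0,0,0,50.5],[0.05,0,0,0,0,0,50.5],[0.05,0,0,0,0,0,50.5]]'; python3 go.py 0.5375 -0.2066 0.070 -18
```

```text
t: 8.3
ee_pos: [0.5373, -0.2071, 0.0713]
ee_rot: [[0.307, 0.952, 0.001], [0.952, -0.307, 0.0], [0.0, 0.001, -1.0]]
ft_force: [-2.0, 2.1, 7.1]
width: 0.0589
gripper_force: 27.1
d [0.0005 0.     0.0013] rot [ 0.04 -0.02  0.1 ] rows>= 0.027990599152554096
pos [ 0.5373 -0.2071  0.0713] yaw -17.896077283344336 ft [-2.   2.1  7.1] j7 -11.1 w 0.058931189200872265 t 8.3
```

```bash
python3 inch.py '[[0.085,0,0,0,0,0,0],[0.085,0,0,0,0,0,0],[0.085,0,0,0,0,0,0],[0.085,0,0,-0.04,0,0,0],[0.085,0,0,-0.08,0,0,0],[0.085,0,0,-0.12,0,0,0],[0.085,-0.05,0,-0.15,0,0,0],[0.085,-0.09,0,-0.15,0,0,0],[0.085,-0.09,0,-0.15,0,0,0],[0.085,-0.09,0,-0.15,0,0,0]]'
python3 - <<'E'
from h import *
im=r.get_image("wrist");t=r.get_image("top")
np.save("pics/w3.npy",im,allow_pickle=True);np.save("pics/t3.npy",t,allow_pickle=True)
cv2.imwrite("pics/p3.png",np.hstack([cv2.resize(im["color"],(400,300)),cv2.resize(t["color"][215:290,365:465],(400,300),interpolation=cv2.INTER_CUBIC)]))
E
python3 go.py 0.5375 -0.2066 0.15 -18
```

```text
t: 9.3
ee_pos: [0.508, -0.2949, 0.2201]
ee_rot: [[0.313, 0.95, -0.0], [0.95, -0.313, -0.0], [-0.0, -0.0, -1.0]]
ft_force: [-0.3, 0.4, 0.2]
width: 0.0848
gripper_force: 0.0
d [0.0899 0.0007 0.0698] rot [-0.05 -0.05  0.06] rows>= 2.2775326300947873
pos [ 0.5092 -0.292   0.2198] yaw -17.937065093914434 ft [0.7 0.2 0.5] j7 2.0 w 0.08516562820688556 t 9.4
```

View pics/p3.png

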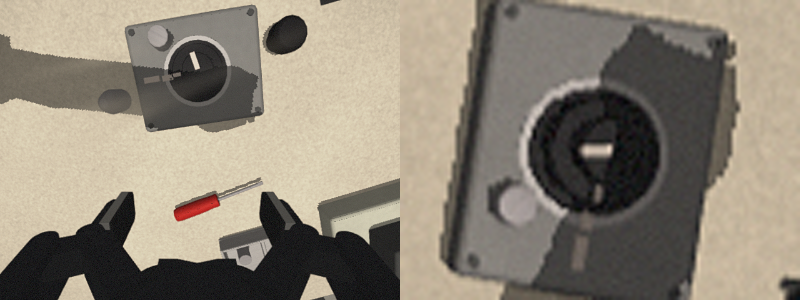

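The nib at (162–180, 75) in the wrist view lines up with the index bar at (144–159, 80), and the fine ridge is unchanged. Checking numerically.

```bash
cat > m.py <<'E'
from h import *
import sys
im=np.load(sys.argv[1],allow_pickle=True).item(); C=np.array([.5375,-.2066])
hsv=cv2.cvtColor(im["color"],cv2.COLOR_BGR2HSV); u,v=map(int,proj(im,[*C,.08])); 
b=im["color"].astype(int).min(2); m=np.zeros(b.shape,np.uint8)
g=im["color"].astype(int); warm=(g[...,2]-g[...,0]>9); m[warm&(g[...,2]>60)]=255
k=np.zeros_like(m); R=int(np.hypot(*(np.array(proj(im,[C[0]+.072,C[1],.068]))-[u,v]))); cv2.circle(k,(u,v),R,255,-1); m&=k
n,l,st,ce=cv2.connectedComponentsWithStats(m)
for i in range(1,n):
    if st[i,4]<10: continue
    for z in(.066,.1235):
        q=plane(im,*ce[i],z)[:2]-C; ys,xs=np.where(l==i); pts=np.array([plane(im,x,y,z)[:2] for x,y in zip(xs,ys)]); w,V=np.linalg.eigh(np.cov(pts.T)); a=V[:,1]
        print(st[i,:5],z,"rad",round(np.hypot(*q)*1e3,1),"pod ang from index",round((np.degrees(np.arctan2(q[1],q[0]))-170.5+180)%360-180,1),"axis",round((np.degrees(np.arctan2(a[1],a[0]))-170.5+90)%180-90,1))
E
python3 m.py pics/w3.npy; echo; python3 m.py pics/top0.npy
```

```text
[ 223   20  184   98 7732] 0.066 rad 34.5 pod ang from index -101.2 axis -9.9
[ 223   20  184   98 7732] 0.1235 rad 24.5 pod ang from index -101.9 axis -9.9
[303  82  17  30 280] 0.066 rad 12.8 pod ang from index -87.8 axis -78.2
[303  82  17  30 280] 0.1235 rad 7.0 pod ang from index -84.1 axis -78.2
[277 115  13   9  76] 0.066 rad 25.7 pod ang from index 0.8 axis 3.0
[277 115  13   9  76] 0.1235 rad 21.3 pod ang from index 9.7 axis 3.0
[259 119  19  12 159] 0.066 rad 39.1 pod ang from index 3.5 axis -0.5
[259 119  19  12 159] 0.1235 rad 32.2 pod ang from index 9.3 axis -0.5
[230 121  27  14 256] 0.066 rad 58.8 pod ang from index 1.4 axis -0.1
[230 121  27  14 256] 0.1235 rad 47.9 pod ang from index 5.4 axis -0.1
[231 148  42  32 449] 0.066 rad 65.8 pod ang from index 27.3 axis -35.9
[231 148  42  32 449] 0.1235 rad 54.9 pod ang from index 30.2 axis -35.9
[275 148   5   7  10] 0.066 rad 42.4 pod ang from index 35.5 axis 50.9
[275 148   5   7  10] 0.1235 rad 36.4 pod ang from index 39.4 axis 50.9
[279 149   9  12  32] 0.066 rad 41.4 pod ang from index 42.3 axis 75.2
[279 149   9  12  32] 0.1235 rad 35.9 pod ang from index 45.9 axis 75.2
[295 194  61  11 226] 0.066 rad 70.5 pod ang from index 89.8 axis -0.8
[295 194  61  11 226] 0.1235 rad 60.1 pod ang from index 89.5 axis -0.8

[ 384  223   61   60 1229] 0.066 rad 3.3 pod ang from index 112.9 axis -7.3
[ 384  223   61   60 1229] 0.1235 rad 6.8 pod ang from index -78.2 axis -7.3
[410 251   9   4  30] 0.066 rad 1.0 pod ang from index 110.1 axis -79.7
[410 251   9   4  30] 0.1235 rad 8.9 pod ang from index -75.2 axis -79.7
```

Coarse is at about +2° relative to the bar, and fine is unmoved at about -78°. Now the fine knob: over the axis, down, close.

```bash
python3 inch.py '[[0.06,0.05,0,0,0,0,0],[0.06,0.09,0,0,0,0,0],[0.06,0.09,0.001,0.04,0,0,0],[0.06,0.09,0.001,0.08,0,0,0],[0.06,0.09,0.001,0.105,0,0,0],[0.06,0.09,0.001,0.12,0,0,0],[0.06,0.09,0.001,0.12,0,0,0],[0.06,0.09,0.001,0.12,0,0,0]]'; python3 go.py 0.5373 -0.2068 0.1 -18
```

```text
t: 10.2
ee_pos: [0.5387, -0.2075, 0.101]
ee_rot: [[0.308, 0.951, 0.001], [0.951, -0.308, -0.0], [0.0, 0.001, -1.0]]
ft_force: [0.6, 0.1, -0.3]
width: 0.06
gripper_force: 0.0
d [ 0.0002 -0.0016  0.001 ] rot [ 0.07 -0.02  0.04] rows>= 0.03800954117649675
pos [ 0.5387 -0.2075  0.101 ] yaw -17.960528334304314 ft [ 0.6  0.1 -0.3] j7 -10.5 w 0.060030235836456496 t 10.2
```

```bash
python3 inch.py '[[0.06,0,-0.0015,0,0,0,0],[0.025,0,-0.0015,0,0,0,0],[0.025,0,-0.0015,0,0,0,0],[0.025,0,-0.0015,0,0,0,0],[0.025,0,-0.0015,0,0,0,0],[0.025,0,-0.0015,0,0,0,0]]' 25; python3 go.py 0.5373 -0.2068 0.1 59
```

```text
t: 10.8
ee_pos: [0.5371, -0.2078, 0.1016]
ee_rot: [[0.31, 0.951, 0.002], [0.951, -0.31, -0.001], [-0.0, 0.002, -1.0]]
ft_force: [-0.3, 0.5, 5.8]
width: 0.0331
gripper_force: 24.8
d [ 0.001  -0.0001  0.0016] rot [  0.09   0.09 -77.03] rows>= 0.03710104966056291
pos [ 0.5371 -0.2078  0.1016] yaw -18.03026678063938 ft [-0.3  0.5  5.8] j7 -10.5 w 0.03309189539990116 t 10.8
```

```bash
python3 inch.py '[[0.025,0,0,0,0,0,-8],[0.025,0,0,0,0,0,-16],[0.025,0,0,0,0,0,-24],[0.025,0,0,0,0,0,-32],[0.025,0,0,0,0,0,-40],[0.025,0,0,0,0,0,-48],[0.025,0,0,0,0,0,-56],[0.025,0,0,0,0,0,-64],[0.025,0,0,0,0,0,-71],[0.025,0,0,0,0,0,-77],[0.025,0,0,0,0,0,-77],[0.025,0,0,0,0,0,-77]]'; python3 go.py 0.5373 -0.2068 0.1 59
```

```text
t: 12.0
ee_pos: [0.538, -0.2074, 0.1016]
ee_rot: [[-0.857, 0.515, 0.004], [0.515, 0.857, -0.0], [-0.003, 0.002, -1.0]]
ft_force: [0.4, 1.1, 4.7]
width: 0.0331
gripper_force: 24.8
d [0.0009 0.0002 0.0016] rot [ 0.09  0.18 -0.03] rows>= 0.0368271509692379
pos [ 0.538  -0.2074  0.1016] yaw 58.97397250586872 ft [0.4 1.1 4.7] j7 55.7 w 0.03310578748148784 t 12.0
```

```bash
python3 inch.py '[[0.025,0,0,0,0,0,0],[0.06,0,0,0,0,0,0],[0.06,0,0,0,0,0,0],[0.06,0,0,0,0,0,0],[0.06,0,0,-0.04,0,0,0],[0.06,0,0,-0.08,0,0,0],[0.06,-0.04,0,-0.12,0,0,0],[0.06,-0.09,0,-0.12,0,0,0],[0.06,-0.09,0,-0.12,0,0,0],[0.06,-0.09,0,-0.12,0,0,0]]'
python3 - <<'E'
from h import *
im=r.get_image("wrist");t=r.get_image("top")
np.save("pics/w4.npy",im,allow_pickle=True);np.save("pics/t4.npy",t,allow_pickle=True)
cv2.imwrite("pics/p4.png",np.hstack([cv2.resize(im["color"],(400,300)),cv2.resize(t["color"][215:290,365:465],(400,300),interpolation=cv2.INTER_CUBIC)]))
E
python3 m.py pics/w4.npy
```

```text
t: 13.0
ee_pos: [0.6136, -0.2544, 0.2191]
ee_rot: [[-0.856, 0.516, -0.001], [0.516, 0.856, 0.001], [0.002, 0.0, -1.0]]
ft_force: [-0.6, 0.8, -0.4]
width: 0.0599
gripper_force: 0.0
[ 330   26   78  141 4037] 0.066 rad 50.6 pod ang from index -91.0 axis 3.5
[ 330   26   78  141 4037] 0.1235 rad 39.5 pod ang from index -94.9 axis 3.5
[280  30  18  29 270] 0.066 rad 57.3 pod ang from index 1.4 axis 0.1
[280  30  18  29 270] 0.1235 rad 43.6 pod ang from index 3.3 axis 0.1
[289  59  14  21 157] 0.066 rad 39.8 pod ang from index 3.8 axis -7.8
[289  59  14  21 157] 0.1235 rad 29.6 pod ang from index 6.9 axis -7.8
[ 228   71   74  133 4171] 0.066 rad 53.1 pod ang from index 92.0 axis 3.4
[ 228   71   74  133 4171] 0.1235 rad 44.3 pod ang from index 95.3 axis 3.4
[254  75  11   7  19] 0.066 rad 54.5 pod ang from index 36.5 axis 65.4
[254  75  11   7  19] 0.1235 rad 42.7 pod ang from index 40.1 axis 65.4
[299  76  22  41 316] 0.066 rad 16.4 pod ang from index 0.4 axis 3.8
[299  76  22  41 316] 0.1235 rad 10.7 pod ang from index 8.0 axis 3.8
```

View pics/p4.png

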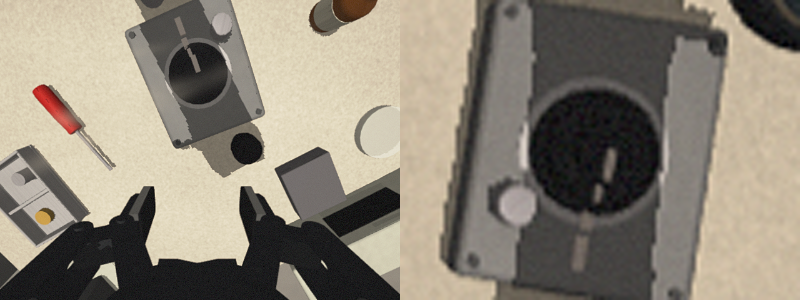

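Both pointers line up with the bar: coarse at about +2° and fine within about 4°, against a tolerance of 8.6°. The eyepiece, dish, driver, slide box and bottle look undisturbed, and the arm is clear.

```bash
python3 -c "
from bench import r
print(r.job_done())"
```

```text
the job is handed in; nothing more can be done
None
```

I pressed the duster cap and let it spring back, turned the coarse knob and then the fine knob to the index bar (about 2° and within 4° off by camera), and handed the job in at about 13 s; no verdict was returned.

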